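Dry-lay a small leg frame for gluing

TASK

Dry-lay the small pine frame on the bench, ready for gluing: on the robot's side of the fixed rail and square to it, lay the wide leg lined up with the steel strap and the slim leg lined up with the two dowels, each with one end close up to the rail. Lay the tenoned crosspiece flat between the legs, parallel to the rail, midway from one leg to the other and halfway along them, its tenons pointing at the legs but not touching, then stand the steel weight on the middle of the crosspiece to keep it flat. Let go of everything, and leave the glue bottle, jar and hammer where they are.

Things in the scene. Friction and masses are not known exactly. Their poses are not given: they have to be found in the camera images.
- rail: Fixed bar of darker wood lying on the bench, 290 mm long (its y axis), 40 mm wide (x), 24 mm high. Origin: centre of its underside. Its -x side is its front edge and faces the robot (within about 10 degrees).
- strap: Fixed bright steel strap, 34 mm wide, wrapped over the rail near one end (either end); top at 26 mm, screw heads to 28 mm. Origin: at bench level under the rail's centre line, mid-strap, 115 mm from the rail's middle; axes parallel to the rail's; the rail's front edge lies 20 mm along its -x (21 mm with the strap's skin). The wide leg belongs in front of it.
- dowels: Two fixed dark round dowels, 12 mm thick, 22 mm apart along the rail, standing up from its top near the other end to 38 mm above the bench. Origin: at bench level under the rail's centre line, midway between the dowels, 115 mm from the rail's middle; axes parallel to the rail's, front edge 20 mm along -x. The slim leg belongs in front of it.
- wide_leg: Loose plain pine bar, 140 mm long (x axis), 45 mm wide (y), 30 mm high, about 0.1 kg, with a small dark mortise through its sides at mid-length. Lies on the bench. Both ends alike. Origin: centre of its underside.
- slim_leg: Loose plain pine bar, 140 mm long (x axis), only 24 mm wide (y), 30 mm high, about 0.06 kg, with a small dark mortise through its sides at mid-length. Lies on the bench. Both ends alike. Origin: centre of its underside.
- crosspiece: Loose short pine piece: a body 70 mm long (x axis), 40 mm wide (y), 24 mm high, with a tenon 20 mm long, 16 mm wide and 12 mm high sticking out of the middle of each end (110 mm overall along x; the tenons stand 6 mm clear of the bench). About 0.05 kg. Both ends alike. Origin: centre of its underside.
- weight: Loose dark steel weight standing upright: a disc 48 mm in diameter and 30 mm high with a small knob 24 mm wide on top (51 mm overall). About 0.45 kg. Origin: centre of its underside, z axis up through the knob.
- glue_bottle: Bystander: upright yellow bottle, 54 mm in diameter and 150 mm high, off the rail's end at the robot's left. Origin: centre of its underside. Leave alone.
- jar: Bystander: black jar with a white lid, 72 mm in diameter and 85 mm high, off the rail's end at the robot's right. Origin: centre of its underside. Leave alone.
- hammer: Bystander: hammer 230 mm long lying flat roughly across the front of the robot, nearer to the base than the frame; its x axis runs along the handle to the head. Origin: on the bench below it near mid-length. Leave alone.
Mind the look-alikes: they are no part of the job. What is shaped like the wide_leg but red is not meant.

How it is judged:
By the outcome, as a careful person would: the job done as asked, in the order asked, and still so for the second after the job is handed in, with the robot touching nothing.
It also fails if it takes over 106 s, if anything falls off the work surface, if the arm or the gripper's body presses on something with over 40 N, if the wrist force passes 120 N, or if a joint passes its speed limit or range.

ROBOT

A 6-joint arm with a two-finger parallel gripper is mounted at the origin on the work surface. World frame = base frame: x ahead of the robot, y to its left, z up, the work surface at z = 0. Lengths are in mm, angles in rad, forces in N, time in s.
With the tool pointing down it reaches from about 325 to 775 mm from the base axis. Payload 5.5 kg.
Tool frame: the origin (TCP) lies between the finger pads; the fingertips stand 22 mm ahead of it and the grasp point (between the pads) lies 3 mm ahead of it; z points along the fingers, y is the direction in which the jaws open and shut (so a half turn about z gives the same grasp; the last joint's range is limited). The gripper opens to 85 mm and grips with 20 to 120 N. Pads are 22 mm wide; open, the fingers measure 114 mm over their backs; the gripper's body (76 mm by 85 mm) begins 54 mm behind the grasp point. The pads swing forward as they close: fully open they stand 13 mm farther back than shut.
Start: joints at [1.136, 0.091, 1.231, -0, 1.82, -0.057], TCP at [221.331, 557.7, 253.275] pointing down, gripper open.
Joint ranges: [-2.87, 2.87], [-0.86, 2.18], [0.17, 2.46], [-1.51, 4.65], [0.06, 2.69], [-2.65, 2.65]. Speed limits (rad/s): [2.57, 2.57, 3.01, 3.14, 3.14, 3.14].

INTERFACE

Orientations are given as a unit quaternion [x, y, z, w].
In Python, from plant import env gives the robot as it stands.
- The arm moves only by the tool jog_arm, never from a script. Its argument "motion" is a list of rows, each a list of 3 entries, a list of its own where there are three numbers: the shift along the tool's x, y, z in mm, then the turn, a rotation vector about the tool's x, y, z in degrees, then the closure, from -1 (fully open) to 1 (shut). A call has exactly 10 rows; each row is the pose to reach, as a shift and turn from the pose measured when the call began, along the tool's axes at that moment; what a row does not reach only later rows make up. A row lasts 1/12 s, in which the tool goes at most 41.7 mm and 7.16 degrees, less where a joint would pass 70% of its speed; a pose out of reach is approached as far as the arm can. A call with a gripper value outside its range is refused whole. The fingers move at their own pace and stop on an object; the grip force is fixed at half the most. Time passes only in rows, so rows that repeat a pose let the fingers close, or fill a call up. It gives the time, the measured TCP pose, the force and the opening at its end, in the units of the state.
- env.get_state(): the state, without advancing time (a new reading comes with each control period).
- env.camera(name): name is "scene" or "top" or "wrist"; returns the picture (480x640x3 uint8, red, green, blue); there is no depth.
- env.camera_model(name): a dict with "fov_y" (degrees; the focal length in pixels is half the picture's height over the tangent of half this angle, whatever the lens; pixels are square), "cx", "cy" (the principal point, pixels), "eye" and "attitude" of the camera in the world. Camera axes: x right, y down, z forward; pixel columns grow to the right and rows downward; lengths in mm; the calibration is good to about 2 mm. A picture is of the moment at which its call begins: read the wrist's pose just before it. camera_model takes no time and is no camera call; for the wrist camera it gives the pose at the moment of the call.
- env.job_done(): hands the job in, once; it reports no verdict.
The state is a dict: "t": time; "qpos": joint angles; "qd": joint speeds; "joint_efforts": joint torques, N m; "eef_pos": TCP position; "ee_rot": TCP orientation; "force": force on the tool from outside, world axes, zero at the start; "wrist_torque": the same for the moment, N m; "width": opening from 0.0 (shut) to 1.0 (fully open).
Only numpy, scipy, OpenCV 4.12 (cv2) and the standard library are available. Lean on these libraries where they do the work, as an engineer would, in place of code of your own. Each camera call takes 0.05 s, during which the arm holds its last target. There are 200 camera calls.

## Working session

There is one attempt and no reset: what is moved stays moved. The work goes in short steps, Python scripts to look and compute and a tool call to move; the robot and the scene stay as the last step left them, time stands still between calls to the robot, and variables do not carry over. Pictures are saved under pics/ and viewed, about 12 in all and at most 16, crops included, and the job is handed in when it is done.

Besides the shell and the picture viewer there is one more tool, called after "Call:" as a command line: name --argument value ..., lists and objects as JSON in quotes. jog_arm: Moves the arm, as the interface text tells. Its arguments: {"type":"object","properties":{"motion":{"type":"array","items":{"type":"array"}}},"required":["motion"]}

```bash
ls; mkdir -p pics; python3 - <<'E'
from plant import env
import cv2
s=env.get_state(); print(s)
for n in("top","scene"):
    print(env.camera_model(n)); cv2.imwrite(f"pics/{n}0.png",env.camera(n)[:,:,::-1])
print(env.camera_model("wrist"))
E
```

```text
pics
{'t': 0.0, 'qpos': array([ 1.13633157e+00,  9.18385023e-02,  1.23190853e+00,  7.87771640e-06,
        1.81978892e+00, -5.66844690e-02]), 'qd': array([-8.60233595e-04,  1.00025549e-03, -3.99625557e-04,  9.62758398e-05,
        4.60288182e-04, -1.75419470e-03]), 'joint_efforts': array([-2.33129649e-03, -4.58726907e+01, -4.18023419e+01, -1.93403630e-04,
        1.15054726e-02,  5.35042636e-05]), 'eef_pos': array([221.20255871, 557.47295192, 252.15022333]), 'ee_rot': array([ 1.87767857e-01,  9.82212954e-01, -9.41571609e-04, -2.39925623e-04]), 'force': array([-0.77578803,  0.47856415, -1.06835192]), 'wrist_torque': array([ 0.02129256, -0.03251436, -0.00592677]), 'width': 0.9963942146018336}
{'fov_y': 54.74631271852347, 'cx': 318.70604813824025, 'cy': 242.97407975094424, 'eye': array([ 4.38456091e+02, -5.13432865e-01,  1.00641911e+03]), 'attitude': array([ 0.7153132 , -0.69528847,  0.04818018, -0.05079016])}
{'fov_y': 57.23835882253813, 'cx': 319.8450078148521, 'cy': 240.06738241734118, 'eye': array([1157.67466284,   81.46811154,  721.05892758]), 'attitude': array([ 0.6080662 ,  0.71343667, -0.26333813, -0.22785224])}
{'fov_y': 62.20612730541204, 'cx': 321.56168339273165, 'cy': 234.81777622530603, 'eye': array([149.89830869, 585.0408687 , 372.44531789]), 'attitude': array([0.81764764, 0.55576698, 0.08418628, 0.12445107])}
```

View pics/top0.png

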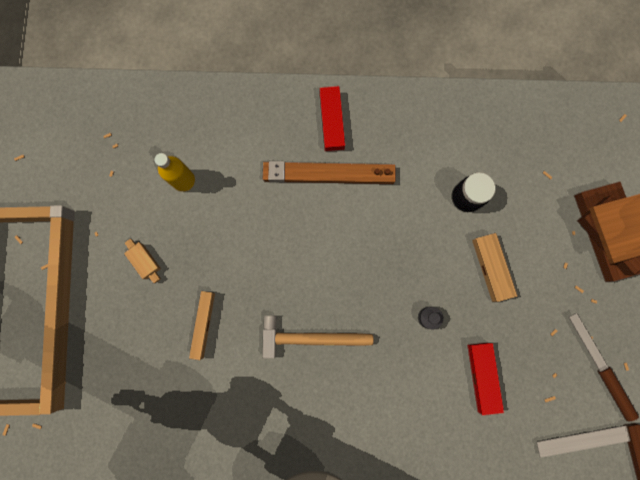

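View pics/scene0.png

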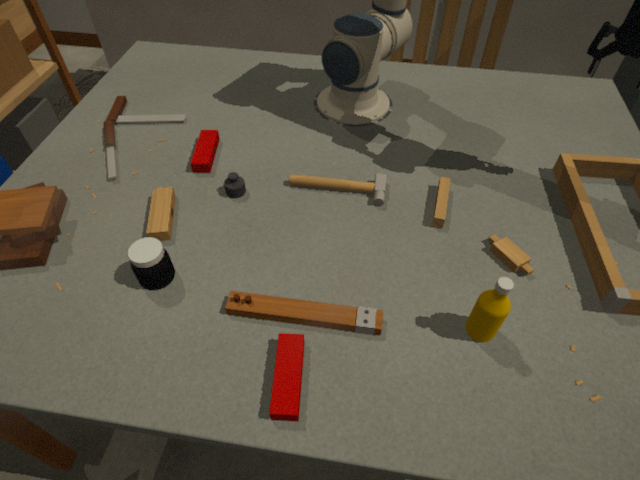

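The top view shows the rail at (330,172), with the strap at its left end (276,170) and the dowels at its right end (383,172). The wide leg is at (496,268), the slim leg at (201,325), the crosspiece at (142,260) and the weight at (432,317). The two red bars are look-alikes. Next I'll measure.

```bash
cat > h.py <<'E'
import numpy as np, cv2
from scipy.spatial.transform import Rotation as R
def rays(m,px):
    px=np.asarray(px,float).reshape(-1,2); f=240/np.tan(np.radians(m["fov_y"]/2))
    d=np.c_[(px[:,0]-m["cx"])/f,(px[:,1]-m["cy"])/f,np.ones(len(px))]
    return R.from_quat(m["attitude"]).apply(d)
def cast(m,px,z):
    d=rays(m,px); e=np.array(m["eye"]); return (e+d*((z-e[2])/d[:,2])[:,None])[:,:2]
def blob(mask,roi):
    k=np.zeros_like(mask); x0,y0,x1,y1=roi; k[y0:y1,x0:x1]=mask[y0:y1,x0:x1]
    c,_=cv2.findContours(k,cv2.RETR_EXTERNAL,cv2.CHAIN_APPROX_NONE)
    return max(c,key=cv2.contourArea).reshape(-1,2)
def box(m,pts,h,ang=None):
    """silhouette -> centre, sizes(long,short), angle of the long axis; far edges lie at z=h, near ones at 0"""
    g=cast(m,pts,0).astype(np.float32); n=np.array(m["eye"][:2]); H=m["eye"][2]
    if ang is None:
        (c,(w,l),a)=cv2.minAreaRect(g); ang=np.radians(a if w>l else a+90)
    out=[];u=[]
    for t in(ang,ang+np.pi/2):
        a=np.array([np.cos(t),np.sin(t)]); s=(g-n)@a; e=[s.min(),s.max()]
        e=[v*(H-h)/H if k*v>0 else v for k,v in zip((-1,1),e)]
        out.append(e);u.append(a)
    c=n+sum(a*np.mean(e) for a,e in zip(u,out))
    a=(np.degrees(ang)+90)%180-90
    return c.round(1),[round(float(e[1]-e[0]),1) for e in out],round(float(a),2)
def wood(im):
    hsv=cv2.cvtColor(im,cv2.COLOR_RGB2HSV)
    return cv2.inRange(hsv,(5,85,40),(25,255,255))
E
python3 - <<'E'
from h import *
from plant import env
m=env.camera_model("top"); im=cv2.imread("pics/top0.png")[:,:,::-1].copy()
w=wood(im)
for n,roi,h in(("wide",(460,220,530,312),30),("slim",(180,280,222,370),30),("cross",(115,230,170,290),24),("rail",(250,150,410,195),24)):
    p=blob(w,roi); print(n,cv2.contourArea(p),box(m,p,h))
hsv=cv2.cvtColor(im,cv2.COLOR_RGB2HSV)
bright=cv2.inRange(hsv,(0,0,120),(179,60,255)); p=blob(bright,(255,155,295,190)); print("strap",box(m,p,26),cast(m,p.mean(0),26))
dark=cv2.inRange(hsv,(0,0,0),(179,255,62)); p=blob(dark,(410,300,455,335)); print("weight",p.min(0),p.max(0),cast(m,(p.min(0)+p.max(0))/2,25))
p=blob(dark,(368,162,395,182)); print("dowel px",p.min(0),p.max(0),cast(m,(p.min(0)+p.max(0))/2,36))
E
```

```text
wide 1677.0 (array([ 536.3, -371.4]), [141.3, 45.0], 17.03)
slim 929.0 (array([397.6, 246.6]), [141.1, 23.9], -6.62)
cross 822.0 (array([529.1, 384.5]), [106.0, 39.1], 39.65)
rail 2133.0 (array([736.6, -36.1]), [242.3, 39.6], -89.52)
strap (array([733.9, 107.1]), [84.8, 69.8], -88.39) [[729.12292686 111.03812621]]
weight [418 307] [443 327] [[ 427.17895518 -232.93832187]]
dowel px [385 173] [387 174] [[ 730.77232405 -135.89678893]]
```

```bash
cat >> h.py <<'E'
def go(s,xyz,axis_deg):
    """shift, turn for tool pointing down with tool x along world angle axis_deg (nearest of the half turns)"""
    r0=R.from_quat(s["ee_rot"]); best=None
    for a in(axis_deg,axis_deg+180):
        a=np.radians(a); x=np.array([np.cos(a),np.sin(a),0]); z=np.array([0,0,-1.]); 
        v=(r0.inv()*R.from_matrix(np.c_[x,np.cross(z,x),z])).as_rotvec(degrees=True)
        if best is None or np.linalg.norm(v)<np.linalg.norm(best): best=v
    d=r0.inv().apply(np.array(xyz,float)-s["eef_pos"])
    print("shift",d.round(1).tolist(),"turn",best.round(1).tolist(),"down/world z in tool",r0.inv().apply([0,0,-1]).round(3))
E
python3 - <<'E'
from h import *
from plant import env
s=env.get_state(); m=env.camera_model("wrist")
r=R.from_quat(s["ee_rot"]); print(r.inv().apply(m["eye"]-s["eef_pos"]), (r.inv()*R.from_quat(m["attitude"])).as_matrix().round(3), R.from_quat(m["attitude"]).as_matrix().round(3))
go(s,(520,0,260),180)
E
```

```text
[  76.48142751   -0.92157215 -120.1619598 ] [[ 0.001 -0.955 -0.297]
 [ 1.     0.001  0.001]
 [-0.001 -0.297  0.955]] [[ 0.368  0.888  0.276]
 [ 0.93  -0.351 -0.11 ]
 [-0.001  0.297 -0.955]]
shift [-483.3, -408.0, -7.1] turn [-0.1, -0.0, -21.6] down/world z in tool [-0.     0.002  1.   ]
```

Call:
jog_arm --motion '[[[-483,-408,-7],[0,0,-21.6],-1],[[-483,-408,-7],[0,0,-21.6],-1],[[-483,-408,-7],[0,0,-21.6],-1],[[-483,-408,-7],[0,0,-21.6],-1],[[-483,-408,-7],[0,0,-21.6],-1],[[-483,-408,-7],[0,0,-21.6],-1],[[-483,-408,-7],[0,0,-21.6],-1],[[-483,-408,-7],[0,0,-21.6],-1],[[-483,-408,-7],[0,0,-21.6],-1],[[-483,-408,-7],[0,0,-21.6],-1]]'

```text
t: 0.93
eef_pos: [416.8, 191.2, 257.4]
ee_rot: [0.0, 1.0, -0.001, -0.0]
force: [1.3, 0.7, -0.7]
width: 1.0
```

```bash
python3 - <<'E'
from h import *
from plant import env
s=env.get_state(); print(s["t"],s["eef_pos"]); go(s,(520,0,260),180)
E
```

```text
0.9333 [416.77276924 191.17789422 257.40931617]
shift [-103.3, -191.1, -2.4] turn [-0.1, -0.0, -0.0] down/world z in tool [-0.001  0.002  1.   ]
```

Call:
jog_arm --motion '[[[-103,-191,0],[0,0,0],-1],[[-103,-191,0],[0,0,0],-1],[[-103,-191,0],[0,0,0],-1],[[-103,-191,0],[0,0,0],-1],[[-103,-191,0],[0,0,0],-1],[[-103,-191,0],[0,0,0],-1],[[-103,-191,0],[0,0,0],-1],[[-103,-191,0],[0,0,0],-1],[[-103,-191,0],[0,0,0],-1],[[-103,-191,0],[0,0,0],-1]]'

```text
t: 1.77
eef_pos: [519.2, 1.5, 257.8]
ee_rot: [-0.001, 1.0, -0.001, -0.0]
force: [-0.0, 0.7, 0.2]
width: 0.996
```

```bash
python3 - <<'E'
from h import *
from plant import env
import pickle
s=env.get_state(); m=env.camera_model("wrist"); im=env.camera("wrist"); pickle.dump((s,m,im),open("w1.pkl","wb"))
print(s["t"],s["eef_pos"],m["eye"]); cv2.imwrite("pics/w1.png",im[:,:,::-1])
E
```

```text
1.7667 [519.22819396   1.53835312 257.82264884] [442.5393553    1.03677105 378.07735661]
```

View pics/w1.png

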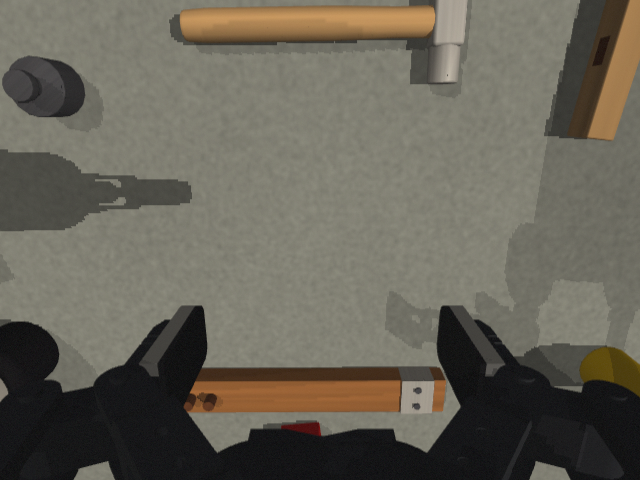

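The wrist view is turned, with down being +x. The rail's front face spans rows 367–381 and its top rows 381–412. The strap top covers columns 400–433, the rail's left end is at column 445, and the dowel tops are near (190,402) and (209,402).

```bash
python3 - <<'E'
from h import *
import pickle
s,m,im=pickle.load(open("w1.pkl","rb"))
hsv=cv2.cvtColor(im,cv2.COLOR_RGB2HSV); V=cv2.GaussianBlur(im,(3,3),0)[:,:,0].astype(float)
def sub(p,i0,sgn):  # subpixel of strongest gradient
    g=np.diff(p)*sgn; k=int(np.argmax(g)); a,b,c=g[k-1],g[k],g[k+1]; return i0+k+.5+.5*(a-c)/(a-2*b+c+1e-9)
cols=np.r_[225:395:5]
top=np.array([[c,sub(V[372:392,c],372,1)] for c in cols]); bot=np.array([[c,sub(V[360:374,c],360,-1)] for c in cols]); back=np.array([[c,sub(V[404:420,c],404,-1)] for c in cols])
for n,e,z in(("ftop",top,24),("fbot",bot,0),("back",back,24)):
    w=cast(m,e,z); f=np.polyfit(w[:,1],w[:,0],1); r=w[:,0]-np.polyval(f,w[:,1]); f=np.polyfit(w[abs(r)<3,1],w[abs(r)<3,0],1)
    print(n,"x at y=0",f[1],"slope deg",np.degrees(np.arctan(f[0])),r.std(),"x at y=110,-120",np.polyval(f,[110,-120]))
# strap: columns on top, saturation low
S=hsv[:,:,1].astype(float)
for r in(388,396,405):
    a=sub(S[r,390:412],390,-1);b=sub(S[r,424:440],424,1);e=sub(S[r,437:455],437,-1)
    print(r,a,b,e,cast(m,[[a,r],[b,r]],26)[:,1],cast(m,[[e,r]],24))
print(V[385:412:3,182:222].astype(int))
E
python3 - <<'E'
from h import *
im=cv2.imread("pics/w1.png"); a=cv2.resize(im[370:420,170:270],None,fx=7.5,fy=7.5,interpolation=2)
t=cv2.imread("pics/top0.png")[155:190,250:405]; t=cv2.resize(t,(750,170),interpolation=2)
cv2.imwrite("pics/c1.png",np.vstack([a,t]))
E
```

```text
Traceback (most recent call last):
IndexError: index 15 is out of bounds for axis 0 with size 15
```

View pics/c1.png

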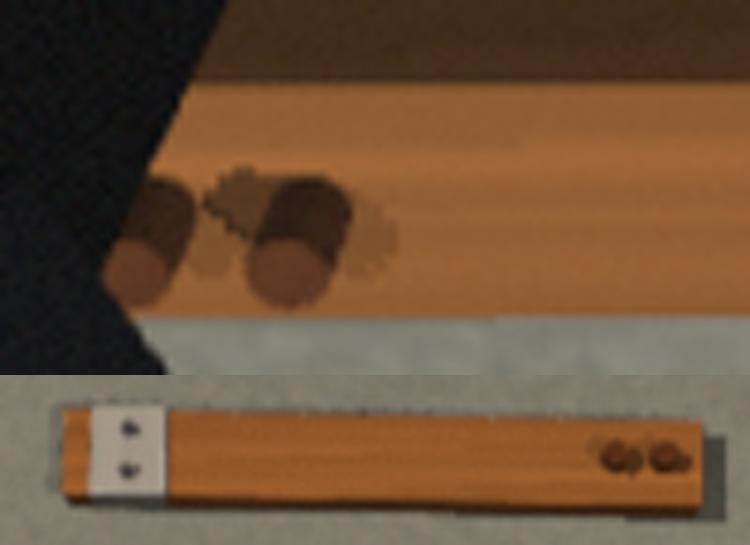

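The crop shows the inner dowel's top centre at about (208.5,406.3) and the outer one's at about (187.5,406.3).

```bash
cat >> h.py <<'E'
def sub(p,i0,sgn):
    """subpixel place of the strongest step"""
    g=np.diff(p)*sgn; k=int(np.argmax(g[1:-1]))+1; a,b,c=g[k-1],g[k],g[k+1]; return i0+k+.5+.5*(a-c)/(a-2*b+c+1e-9)
E
python3 - <<'E'
from h import *
import pickle
s,m,im=pickle.load(open("w1.pkl","rb"))
hsv=cv2.cvtColor(im,cv2.COLOR_RGB2HSV); V=cv2.GaussianBlur(im,(3,3),0)[:,:,0].astype(float)
cols=np.r_[225:395:5]
top=np.array([[c,sub(V[372:392,c],372,1)] for c in cols]); bot=np.array([[c,sub(V[358:376,c],358,-1)] for c in cols]); back=np.array([[c,sub(im[404:420,c,2].astype(float),404,1)] for c in cols])
for n,e,z in(("ftop",top,24),("fbot",bot,0),("back",back,24)):
    w=cast(m,e,z); f=np.polyfit(w[:,1],w[:,0],1); r=w[:,0]-np.polyval(f,w[:,1]); f=np.polyfit(w[abs(r)<3,1],w[abs(r)<3,0],1)
    print(n,"x at y=0",f[1],"slope deg",np.degrees(np.arctan(f[0])),r.std(),"x at y=110,-120",np.polyval(f,[110,-120]))
S=hsv[:,:,1].astype(float)
for r in(388,396,405):
    a=sub(S[r,390:412],390,-1);b=sub(S[r,424:440],424,1);e=sub(S[r,437:455],437,-1)
    print(r,a,b,e,cast(m,[[a,r],[b,r]],26)[:,1],cast(m,[[e,r]],24))
print("dowels",cast(m,[[208.5,406.3],[187.5,406.3]],38))
# top view: rail ends, strap edges, dowels
t=env=None
from plant import env
M=env.camera_model("top"); c=lambda x,y:[250+x*155/750-.4,155+(y-375)*35/170-.4]
print("top: rail ends",cast(M,[c(62,450),c(703,465)],24),"strap",cast(M,[c(90,450),c(167,450)],26),"dowels",cast(M,[c(620,456),c(669,456)],37))
E
```

```text
ftop x at y=0 713.0981070540089 slope deg -0.43271550056280794 0.11808476444107506 x at y=110,-120 [712.26733714 714.00440151]
fbot x at y=0 713.1998410090226 slope deg -0.6600604226428378 0.327347473929342 x at y=110,-120 [711.93255991 714.58232949]
back x at y=0 752.7238226104394 slope deg -0.32957832028792994 0.08451647309126915 x at y=110,-120 [752.09107068 753.41409744]
388 400.76000000000346 433.56632653061257 444.65909090909213 [ 84.85491849 119.38554406] [[722.13199706 131.79909028]]
396 400.5 432.71681415929396 444.17721518986934 [ 85.19885258 119.35155534] [[732.27842082 132.24080974]]
405 399.5779220779226 432.28888888888656 443.19780219779886 [ 84.9188473  119.87673011] [[743.86937119 132.27540735]]
dowels [[ 734.25192941 -115.39198159]
 [ 734.31229613 -137.11116449]]
top: rail ends [[ 734.62674143  132.90135399]
 [ 735.76691133 -156.97965883]] strap [[734.37772232 119.98864755]
 [735.35092904  85.22847494]] dowels [[ 734.92441003 -117.88296768]
 [ 735.53615099 -139.72884073]]
```

Rail yaw is about +0.4°, the front edge is x = 713.1 − 0.0073·y, the strap is at y ≈ 102.8 and the dowels at y ≈ −127.2. The spacing comes out at 230, as it should. Now to hover over the wide leg.

```bash
python3 - <<'E'
from h import *
from plant import env
go(env.get_state(),(536,-371,230),17)
E
```

```text
shift [-16.2, -372.5, 28.4] turn [-0.1, -0.0, -16.9] down/world z in tool [-0.     0.001  1.   ]
```

Call:
jog_arm --motion '[[[-16,-372.5,28],[0,0,-17],-1],[[-16,-372.5,28],[0,0,-17],-1],[[-16,-372.5,28],[0,0,-17],-1],[[-16,-372.5,28],[0,0,-17],-1],[[-16,-372.5,28],[0,0,-17],-1],[[-16,-372.5,28],[0,0,-17],-1],[[-16,-372.5,28],[0,0,-17],-1],[[-16,-372.5,28],[0,0,-17],-1],[[-16,-372.5,28],[0,0,-17],-1],[[-16,-372.5,28],[0,0,-17],-1]]'

```text
t: 2.65
eef_pos: [534.8, -375.7, 227.8]
ee_rot: [-0.147, 0.989, -0.001, -0.002]
force: [0.4, -0.1, 0.3]
width: 0.998
```

```bash
cat > look.py <<'E'
import sys,pickle
from h import *
from plant import env
def look(name):
    s=env.get_state(); m=env.camera_model("wrist"); im=env.camera("wrist"); s=env.get_state() if 0 else s
    pickle.dump((s,m,im),open(name+".pkl","wb")); cv2.imwrite(f"pics/{name}.png",im[:,:,::-1]); return s,m,im
E
python3 - <<'E'
from look import *
s,m,im=look("w2"); print(s["t"],s["eef_pos"])
p=blob(wood(im),(0,0,640,480)); print(p.min(0),p.max(0),cv2.contourArea(p),box(m,p,30))
go(s,(536,-371,230),17)
E
```

```text
2.65 [ 534.79710325 -375.7105208   227.82743972]
[ 0 90] [ 98 325] 15828.0 (array([ 615.3, -595. ]), [207.9, 67.0], 3.55)
shift [-2.5, 4.2, -2.2] turn [-0.1, -0.2, -0.1] down/world z in tool [-0.004  0.001  1.   ]
```

View pics/w2.png

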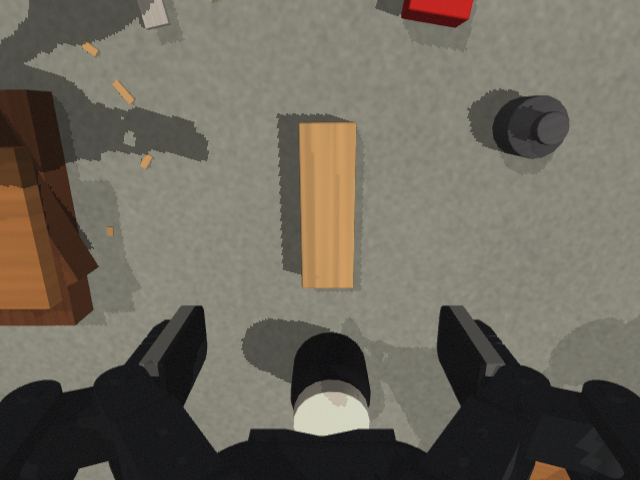

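The wide leg lies under the tool with its top face at columns 300–356, rows 122–288. The jar is well ahead at (335,385) and the weight is at (530,127).

```bash
python3 - <<'E'
from look import *
s,m,im=pickle.load(open("w2.pkl","rb"))
p=blob(wood(im),(270,100,380,310)); c,d,a=box(m,p,30); print(p.min(0),p.max(0),c,d,a)
print("weight",cast(m,[[564,127]],25)); print("jar top",cast(m,[[331,410]],85))
for aa in (16.5,17.5,18.5,19.5): print(aa,box(m,p,30,np.radians(aa)))
go(s,(*c,26),a)
E
```

```text
[298 122] [355 287] [ 533.7 -371.6] [138.1, 44.7] 17.23
weight [[ 416.82269601 -213.05853645]]
jar top [[ 677.49666657 -324.62726764]]
16.5 (array([ 533.8, -371.7]), [138.2, 46.2], 16.5)
17.5 (array([ 533.8, -371.7]), [138.3, 45.0], 17.5)
18.5 (array([ 533.8, -371.7]), [139.0, 46.6], 18.5)
19.5 (array([ 533.8, -371.7]), [139.7, 48.9], 19.5)
shift [-0.9, 4.4, 201.8] turn [-0.1, -0.2, -0.4] down/world z in tool [-0.004  0.001  1.   ]
```

Call:
jog_arm --motion '[[[-1,4.5,60],[0,0,0],-1],[[-1,4.5,100],[0,0,0],-1],[[-1,4.5,140],[0,0,0],-1],[[-1,4.5,180],[0,0,0],-1],[[-1,4.5,197],[0,0,0],-1],[[-1,4.5,197],[0,0,0],-1],[[-1,4.5,197],[0,0,0],1],[[-1,4.5,197],[0,0,0],1],[[-1,4.5,197],[0,0,0],1],[[-1,4.5,197],[0,0,0],1]]'

```text
t: 3.53
eef_pos: [536.4, -370.6, 36.4]
ee_rot: [-0.147, 0.989, -0.003, 0.001]
force: [-1.2, -0.0, -0.8]
width: 0.505
```

```bash
python3 - <<'E'
from look import *
s=env.get_state(); print(s["force"],s["width"])
go(s,(*s["eef_pos"][:2],100),17); go(s,(639.3,102.1,100),180.4)
E
```

```text
[-1.16176381 -0.01007447 -0.75795286] 0.5047905043932189
shift [-0.1, -0.4, -63.6] turn [-0.3, 0.1, -0.1] down/world z in tool [0.001 0.006 1.   ]
shift [-236.3, 421.9, -65.8] turn [-0.3, 0.1, 16.5] down/world z in tool [0.001 0.006 1.   ]
```

Call:
jog_arm --motion '[[[0,0,0],[0,0,0],1],[[0,0,-30],[0,0,0],1],[[0,0,-70],[0,0,0],1],[[0,0,-100],[0,0,0],1],[[-238,422,-100],[0,0,16.5],1],[[-238,422,-100],[0,0,16.5],1],[[-238,422,-100],[0,0,16.5],1],[[-238,422,-100],[0,0,16.5],1],[[-238,422,-100],[0,0,16.5],1],[[-238,422,-100],[0,0,16.5],1]]'

```text
t: 4.37
eef_pos: [590.4, -125.5, 137.3]
ee_rot: [-0.004, 1.0, -0.003, 0.003]
force: [0.4, -0.3, -1.8]
width: 0.511
```

```bash
python3 - <<'E'
from look import *
s=env.get_state(); print(s["force"],s["width"])
go(s,(639,102,100),180.4)
E
```

```text
[ 0.35048276 -0.33919689 -1.84108716] 0.5114246409480049
shift [-50.0, 227.3, 36.2] turn [-0.3, 0.3, 0.0] down/world z in tool [0.006 0.006 1.   ]
```

Call:
jog_arm --motion '[[[-46,227,36],[0,0,0],1],[[-46,227,36],[0,0,0],1],[[-46,227,36],[0,0,0],1],[[-46,227,36],[0,0,0],1],[[-46,227,36],[0,0,0],1],[[-46,227,36],[0,0,0],1],[[-46,227,36],[0,0,0],1],[[-46,227,36],[0,0,0],1],[[-46,227,36],[0,0,0],1],[[-46,227,36],[0,0,0],1]]'

```text
t: 5.2
eef_pos: [635.4, 100.3, 101.3]
ee_rot: [-0.003, 1.0, -0.003, 0.004]
force: [0.0, -0.5, -1.2]
width: 0.506
```

```bash
python3 - <<'E'
from look import *
s,m,im=look("w3"); print(s["force"],s["width"],s["eef_pos"])
go(s,(639,102,37),180.4)
E
```

```text
[ 0.01293186 -0.47480386 -1.17285344] 0.5062244793210606 [635.38367212 100.3236459  101.28519125]
shift [-3.1, 2.1, 64.3] turn [-0.4, 0.4, -0.1] down/world z in tool [0.007 0.006 1.   ]
```

View pics/w3.png

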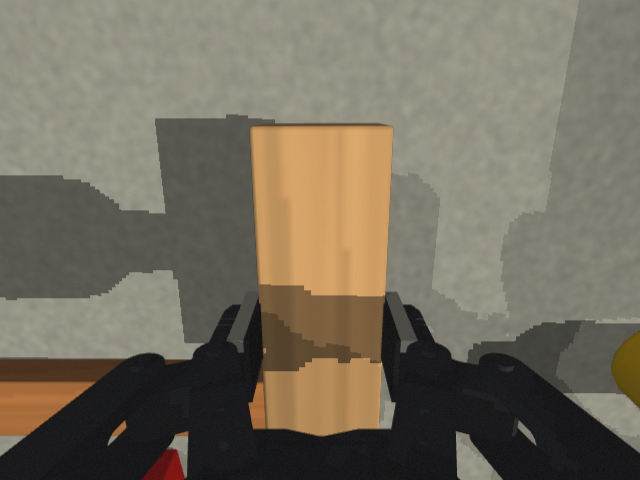

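The leg is held straight. Its near end's top corners are at (250,126) and (392,126), and the rail front is at lower left.

```bash
python3 - <<'E'
from look import *
s,m,im=pickle.load(open("w3.pkl","rb"))
for h in(92,95,98): 
    w=cast(m,[[250,126],[392.5,126],[259.5,285],[386,285]],h); print(h,w.round(1).tolist(),"width",np.linalg.norm(w[1]-w[0]),"centre x",w[:2,0].mean()+70,"y",w[:2,1].mean(), "dTCP",w[:2].mean(0)+[70,0]-s["eef_pos"][:2])
E
```

```text
92 [[563.4, 77.0], [563.1, 121.5], [617.8, 77.7], [617.4, 122.5]] width 44.587378175972304 centre x 633.219007993215 y 99.24342834235259 dTCP [-2.16466412 -1.08021756]
95 [[563.2, 77.5], [562.9, 121.0], [616.4, 78.2], [616.0, 122.0]] width 43.54983038482915 centre x 633.0911696741425 y 99.26223354436495 dTCP [-2.29250244 -1.06141236]
98 [[563.1, 78.0], [562.8, 120.5], [615.0, 78.7], [614.7, 121.5]] width 42.512282593685995 centre x 632.9633313550702 y 99.2810387463773 dTCP [-2.42034076 -1.04260716]
```

Call:
jog_arm --motion '[[[-6,2.5,20],[-0.4,0.4,0],1],[[-6,2.5,35],[-0.4,0.4,0],1],[[-6,2.5,50],[-0.4,0.4,0],1],[[-6,2.5,58],[-0.4,0.4,0],1],[[-6,2.5,62],[-0.4,0.4,0],1],[[-6,2.5,64],[-0.4,0.4,0],1],[[-6,2.5,65],[-0.4,0.4,0],1],[[-6,2.5,65],[-0.4,0.4,0],1],[[-6,2.5,65],[-0.4,0.4,0],1],[[-6,2.5,65],[-0.4,0.4,0],1]]'

```text
t: 6.08
eef_pos: [642.3, 102.3, 37.2]
ee_rot: [-0.003, 1.0, 0.0, 0.001]
force: [-0.4, 0.9, -1.2]
width: 0.504
```

Call:
jog_arm --motion '[[[0,0,1],[0,0,0],1],[[0,0,1],[0,0,0],1],[[0,0,1],[0,0,0],-1],[[0,0,1],[0,0,0],-1],[[0,0,1],[0,0,0],-1],[[0,0,-10],[0,0,0],-1],[[0,0,-40],[0,0,0],-1],[[0,0,-80],[0,0,0],-1],[[70,0,-120],[0,0,0],-1],[[70,0,-160],[0,0,0],-1]]'

```text
t: 6.92
eef_pos: [582.6, 101.7, 171.9]
ee_rot: [-0.003, 1.0, 0.0, -0.003]
force: [0.1, -0.3, -0.9]
width: 1.001
```

```bash
python3 - <<'E'
from look import *
s=env.get_state(); print(s["eef_pos"],s["width"])
go(s,(398,247,230),-7)
E
```

```text
[582.56468262 101.72060765 171.93478728] 1.0007519828046803
shift [184.1, 146.2, -57.1] turn [0.0, -0.3, 7.3] down/world z in tool [-0.005 -0.     1.   ]
```

```bash
python3 - <<'E'
from look import *
s,m,im=look("w4"); print(s["eef_pos"])
E
```

```text
[582.56468262 101.72060765 171.93478728]
```

Call:
jog_arm --motion '[[[184,146,-57],[0,0,7.3],-1],[[184,146,-57],[0,0,7.3],-1],[[184,146,-57],[0,0,7.3],-1],[[184,146,-57],[0,0,7.3],-1],[[184,146,-57],[0,0,7.3],-1],[[184,146,-57],[0,0,7.3],-1],[[184,146,-57],[0,0,7.3],-1],[[184,146,-57],[0,0,7.3],-1],[[184,146,-57],[0,0,7.3],-1],[[184,146,-57],[0,0,7.3],-1]]'

```text
t: 7.8
eef_pos: [398.4, 246.5, 239.3]
ee_rot: [0.061, 0.998, 0.001, 0.004]
force: [0.5, -0.2, -0.2]
width: 1.003
```

```bash
python3 - <<'E'
from look import *
s,m,im=look("w5"); print(s["eef_pos"])
cv2.imwrite("pics/c2.png",np.vstack([cv2.resize(cv2.imread(f"pics/{n}.png"),(400,300)) for n in("w4","w5")]))
p=blob(wood(im),(240,20,410,310)); print(p.min(0),p.max(0),box(m,p,30))
E
```

```text
[398.39021517 246.52388422 239.31139858]
[305 114] [335 276] (array([395.4, 246.3]), [138.8, 23.8], -6.64)
```

View pics/c2.png

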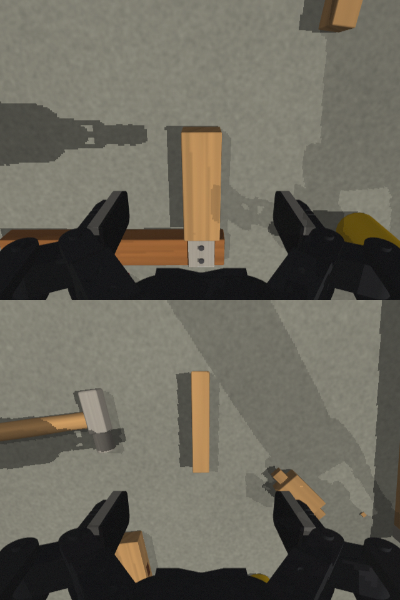

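The upper half shows the wide leg lined up with the strap (both centred on column 201), close to the rail. The lower half shows the slim leg under the open jaws with room around it.

```bash
python3 - <<'E'
from look import *
s,m,im=pickle.load(open("w4.pkl","rb"))
p=blob(wood(im),(280,190,365,378)); print(p.min(0),p.max(0),box(m,p,30))
S=im[:,:,2].astype(float); V=im[:,:,0].astype(float)
for r in(230,280,340):
    a=sub(V[r,270:310],270,1); b=sub(S[r,340:372],340,1); print(r,a,b,cast(m,[[a,r],[b,r]],30))
for c in(305,320,335): print(c,V[195:225,c].astype(int).tolist(),im[370:400:2,c].tolist())
go(env.get_state(),(395.4,246.3,30),-6.7)
E
```

```text
[280 203] [358 377] (array([636.5,  99.8]), [131.0, 60.4], 0.3)
230 289.861538461544 369.5172413793109 [[583.40708663  79.67325525]
 [583.09668399 134.4400823 ]]
280 291.6111111111132 353.5 [[620.64577976  80.27767581]
 [620.40142406 124.52309325]]
340 293.02941176469204 352.5121951219515 [[669.44960134  80.5584022 ]
 [669.21143518 125.21950309]]
305 [130, 130, 131, 129, 131, 129, 98, 77, 80, 81, 80, 79, 79, 79, 76, 76, 113, 158, 181, 186, 187, 187, 187, 187, 186, 186, 185, 186, 187, 186] [[165, 125, 81], [165, 124, 81], [165, 125, 81], [164, 124, 79], [165, 125, 80], [166, 124, 81], [165, 126, 81], [162, 124, 80], [161, 152, 139], [164, 158, 145], [164, 156, 145], [164, 158, 144], [163, 155, 143], [164, 156, 144], [164, 156, 145]]
320 [135, 136, 137, 135, 134, 131, 100, 79, 78, 78, 73, 80, 83, 84, 82, 83, 122, 158, 177, 182, 183, 183, 183, 182, 185, 184, 184, 184, 183, 186] [[181, 138, 87], [183, 139, 87], [181, 138, 86], [181, 137, 86], [181, 136, 86], [181, 137, 87], [180, 137, 87], [176, 134, 86], [158, 148, 135], [160, 153, 141], [159, 152, 139], [125, 119, 111], [48, 49, 48], [72, 70, 70], [70, 68, 68]]
335 [131, 132, 132, 133, 131, 133, 99, 79, 81, 82, 83, 82, 81, 80, 82, 80, 129, 165, 186, 194, 193, 192, 193, 193, 193, 193, 192, 194, 192, 192] [[182, 137, 87], [182, 138, 88], [182, 139, 88], [183, 139, 88], [182, 138, 87], [182, 139, 88], [181, 138, 88], [177, 135, 86], [162, 154, 139], [165, 158, 146], [168, 160, 147], [166, 158, 146], [167, 158, 146], [168, 160, 147], [166, 158, 146]]
shift [4.5, -0.9, 209.0] turn [0.1, 0.4, -0.4] down/world z in tool [ 0.007 -0.002  1.   ]
```

Call:
jog_arm --motion '[[[4.5,-1,60],[0,0.4,-0.4],-1],[[4.5,-1,100],[0,0.4,-0.4],-1],[[4.5,-1,140],[0,0.4,-0.4],-1],[[4.5,-1,180],[0,0.4,-0.4],-1],[[4.5,-1,206],[0,0.4,-0.4],-1],[[4.5,-1,206],[0,0.4,-0.4],-1],[[4.5,-1,206],[0,0.4,-0.4],-1],[[4.5,-1,206],[0,0.4,-0.4],1],[[4.5,-1,206],[0,0.4,-0.4],1],[[4.5,-1,206],[0,0.4,-0.4],1]]'

```text
t: 8.68
eef_pos: [397.4, 247.0, 36.4]
ee_rot: [0.058, 0.998, 0.002, 0.003]
force: [0.8, 0.8, 0.6]
width: 0.604
```

```bash
python3 - <<'E'
from look import *
s=env.get_state(); print(s["eef_pos"],s["width"],s["force"])
m=pickle.load(open("w4.pkl","rb"))[1]; print("wide ends x",cast(m,[[320,211],[320,385]],30))
go(s,(600,-127,150),180.4)
E
```

```text
[397.36020964 247.02799664  36.38338444] 0.6043986132994369 [0.75694904 0.78329527 0.61799135]
wide ends x [[569.87466386 100.32740323]
 [709.29075702 100.99912083]]
shift [-245.3, -347.3, -114.3] turn [0.3, 0.3, -7.1] down/world z in tool [ 0.005 -0.005  1.   ]
```

Call:
jog_arm --motion '[[[0,0,2],[0,0,0],1],[[0,0,2],[0,0,0],1],[[0,0,2],[0,0,0],1],[[0,0,2],[0,0,0],1],[[0,0,-20],[0,0,0],1],[[0,0,-60],[0,0,0],1],[[0,0,-100],[0,0,0],1],[[-245,-347,-114],[0,0,-7.1],1],[[-245,-347,-114],[0,0,-7.1],1],[[-245,-347,-114],[0,0,-7.1],1]]'

```text
t: 9.52
eef_pos: [454.5, 141.6, 141.7]
ee_rot: [-0.006, 1.0, 0.003, 0.004]
force: [0.9, 0.3, -0.4]
width: 0.263
```

```bash
python3 - <<'E'
from look import *
s=env.get_state(); print(s["eef_pos"],s["width"],s["force"])
go(s,(639,-127,110),180.4)
E
```

```text
[454.49794566 141.62575628 141.70972218] 0.2634145791643243 [ 0.91386925  0.3386205  -0.41441354]
shift [-181.1, -270.9, 31.8] turn [0.3, 0.5, 0.3] down/world z in tool [ 0.008 -0.005  1.   ]
```

Call:
jog_arm --motion '[[[-181,-271,32],[0.3,0.5,0.3],1],[[-181,-271,32],[0.3,0.5,0.3],1],[[-181,-271,32],[0.3,0.5,0.3],1],[[-181,-271,32],[0.3,0.5,0.3],1],[[-181,-271,32],[0.3,0.5,0.3],1],[[-181,-271,32],[0.3,0.5,0.3],1],[[-181,-271,32],[0.3,0.5,0.3],1],[[-181,-271,32],[0.3,0.5,0.3],1],[[-181,-271,32],[0.3,0.5,0.3],1],[[-181,-271,32],[0.3,0.5,0.3],1]]'

```text
t: 10.35
eef_pos: [638.9, -128.7, 107.9]
ee_rot: [-0.002, 1.0, 0.0, -0.002]
force: [-0.4, 0.1, -0.7]
width: 0.261
```

```bash
python3 - <<'E'
from look import *
s,m,im=look("w6"); print(s["eef_pos"],s["width"],s["ee_rot"])
h=s["eef_pos"][2]-5
V=cv2.GaussianBlur(im,(3,3),0)[:,:,0].astype(float); B=im[:,:,2].astype(float)
# near end and side edges of the held leg
for c in(310,320,330): r=sub(V[60:200,c],60,1); print(c,r,cast(m,[[c,r]],h))
for r in(170,220,260):
    a=sub(V[r,250:315],250,1); b=sub(V[r,330:390],330,-1); print(r,a,b,cast(m,[[a,r],[b,r]],h)[:,1])
E
```

```text
[ 638.89742794 -128.74360288  107.8582495 ] 0.2609287109477022 [-1.90925095e-03  9.99996603e-01  4.65898381e-04 -1.71198062e-03]
310 123.54838709677576 [[ 565.81201624 -132.9940851 ]]
320 123.57692307692604 [[ 565.80633572 -129.95620156]]
330 123.600000000004 [[ 565.7990567  -126.91797242]]
170 253.5 358.3809523809467 [-150.79541445 -117.8458404 ]
220 255.53333333333444 356.7272727272934 [-150.8744404  -117.86697082]
260 257.51612903225856 355.52631578947506 [-150.82237362 -117.84401246]
```

View pics/w6.png

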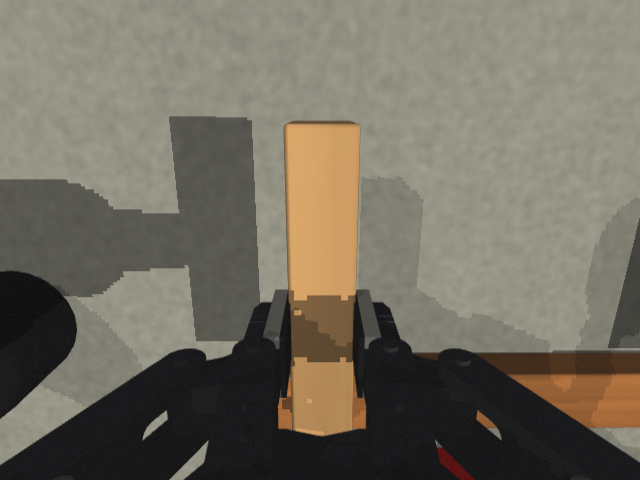

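The slim leg is held straight, with its near end at row 123 and its sides at columns 285–359.

Call:
jog_arm --motion '[[[-6,1.5,20],[0,-0.2,0],1],[[-6,1.5,40],[0,-0.2,0],1],[[-6,1.5,56],[0,-0.2,0],1],[[-6,1.5,64],[0,-0.2,0],1],[[-6,1.5,68],[0,-0.2,0],1],[[-6,1.5,71],[0,-0.2,0],1],[[-6,1.5,71.5],[0,-0.2,0],1],[[-6,1.5,71.5],[0,-0.2,0],1],[[-6,1.5,71.5],[0,-0.2,0],1],[[-6,1.5,71.5],[0,-0.2,0],1]]'

```text
t: 11.23
eef_pos: [645.1, -125.9, 38.5]
ee_rot: [-0.003, 1.0, 0.0, 0.001]
force: [0.1, 0.1, -1.1]
width: 0.265
```

Call:
jog_arm --motion '[[[0,-1.5,1],[0,0,0],1],[[0,-1.5,2],[0,0,0],1],[[0,-1.5,3],[0,0,0],1],[[0,-1.5,3],[0,0,0],1],[[0,-1.5,3],[0,0,0],1],[[0,-1.5,3],[0,0,0],1],[[0,-1.5,3],[0,0,0],1],[[0,-1.5,3],[0,0,0],1],[[0,-1.5,3],[0,0,0],1],[[0,-1.5,3],[0,0,0],1]]'

```text
t: 12.07
eef_pos: [645.3, -127.8, 36.5]
ee_rot: [-0.003, 1.0, -0.0, 0.002]
force: [-2.1, -1.7, 5.1]
width: 0.264
```

Call:
jog_arm --motion '[[[0,0,0],[0,0,0],-1],[[0,0,0],[0,0,0],-1],[[0,0,0],[0,0,0],-1],[[0,0,0],[0,0,0],-1],[[0,0,-15],[0,0,0],-1],[[0,0,-50],[0,0,0],-1],[[0,0,-90],[0,0,0],-1],[[20,0,-130],[0,0,0],-1],[[60,0,-170],[0,0,0],-1],[[70,0,-185],[0,0,0],-1]]'

```text
t: 12.9
eef_pos: [573.7, -128.0, 223.5]
ee_rot: [-0.003, 1.0, -0.0, 0.003]
force: [-0.8, -0.1, 1.3]
width: 1.0
```

```bash
python3 - <<'E'
from look import *
s,m,im=look("w7"); print(s["eef_pos"],s["width"])
V=cv2.GaussianBlur(im,(3,3),0)[:,:,0].astype(float)
p=blob(wood(im),(285,150,360,480)); print(p.min(0),p.max(0))
go(s,(522,382,230),39.6)
E
```

```text
[ 573.67791134 -128.04238637  223.50580404] 0.9995142436672688
[290 201] [359 389]
shift [48.9, 510.3, -7.0] turn [-0.1, 0.3, -39.3] down/world z in tool [0.005 0.001 1.   ]
```

View pics/w7.png

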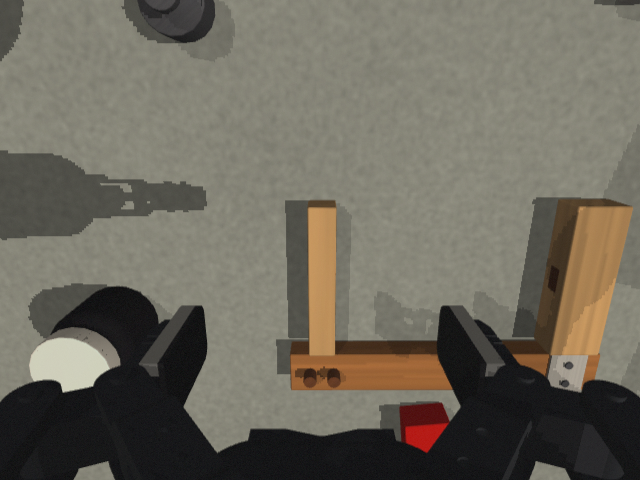

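The slim leg (columns 308–336) is centred on the two dowels, whose tops are at 310 and 334, and it ends just at the rail. The wide leg is lined up with the strap.

```bash
python3 - <<'E'
from look import *
s,m,im=pickle.load(open("w7.pkl","rb")); print(s["qpos"].round(2))
V=cv2.GaussianBlur(im,(3,3),0)[:,:,0].astype(float)
for c in(316,322,329):
    a=sub(V[195:225,c],195,1); print(c,a,cast(m,[[c,a]],30), im[346:364,c].tolist())
for r in(230,280,330):
    a=sub(V[r,295:318],295,1); b=sub(V[r,328:345],328,-1); w=cast(m,[[a,r],[b,r]],30); print(w.tolist())
for c in(400,420): a=sub(V[345:362,c],345,1);print("rail ftop",cast(m,[[c,a]],24))
print("wide",cast(m,[[580,206],[631,208],[604,353]],30))
E
```

```text
[-0.28  0.05  1.33  0.    1.76 -1.85]
316 207.00000000002174 [[ 572.15529326 -132.88628218]] [[188, 143, 90], [188, 144, 91], [188, 143, 91], [189, 145, 91], [189, 144, 91], [187, 143, 91], [187, 143, 91], [188, 143, 92], [187, 143, 90], [166, 124, 79], [154, 102, 61], [153, 98, 54], [152, 98, 54], [151, 97, 51], [151, 97, 53], [151, 97, 52], [154, 99, 57], [156, 101, 55]]
322 207.1739130434641 [[ 572.26914145 -128.03532069]] [[183, 139, 89], [184, 140, 89], [183, 139, 89], [184, 140, 90], [185, 140, 90], [183, 139, 89], [183, 140, 89], [183, 139, 89], [183, 140, 89], [162, 120, 76], [152, 102, 59], [152, 98, 54], [151, 97, 52], [150, 97, 52], [151, 97, 54], [152, 98, 54], [153, 98, 54], [154, 99, 52]]
329 207.28571428570407 [[ 572.32638937 -122.37506808]] [[190, 144, 93], [189, 144, 92], [189, 144, 93], [189, 143, 92], [189, 144, 92], [189, 144, 92], [189, 143, 91], [189, 144, 92], [189, 143, 91], [166, 123, 77], [152, 102, 59], [151, 97, 53], [150, 97, 52], [152, 98, 52], [151, 98, 54], [150, 97, 53], [152, 99, 56], [154, 100, 55]]
[[591.62871386999, -139.618385205481], [591.4858311797544, -116.81897727800063]]
[[636.4209409664624, -139.4656963360589], [636.2766334600728, -116.32982079278167]]
[[685.0785056950966, -139.143408906543], [684.9356429951049, -116.12065854924197]]
rail ftop [[713.3452813  -54.50850073]]
rail ftop [[713.2044337  -35.90018235]]
wide [[569.98691894  80.37490774]
 [571.38524465 121.98134321]
 [707.23389389 130.17789032]]
```

Call:
jog_arm --motion '[[[49,510,-7],[0,0,140.5],-1],[[49,510,-7],[0,0,140.5],-1],[[49,510,-7],[0,0,140.5],-1],[[49,510,-7],[0,0,140.5],-1],[[49,510,-7],[0,0,140.5],-1],[[49,510,-7],[0,0,140.5],-1],[[49,510,-7],[0,0,140.5],-1],[[49,510,-7],[0,0,140.5],-1],[[49,510,-7],[0,0,140.5],-1],[[49,510,-7],[0,0,140.5],-1]]'

```text
t: 13.78
eef_pos: [534.0, 259.2, 232.2]
ee_rot: [0.55, 0.835, 0.003, 0.003]
force: [1.7, 0.1, 0.1]
width: 1.003
```

```bash
python3 - <<'E'
from look import *
s=env.get_state(); print(s["eef_pos"],s["qpos"].round(2)); go(s,(522,382,230),39.6)
E
```

```text
[533.98239581 259.18718539 232.15030828] [ 0.4   0.06  1.3  -0.    1.77 -0.01]
shift [117.5, 37.6, 2.2] turn [0.5, -0.2, 73.7] down/world z in tool [ 0.002 -0.009  1.   ]
```

Call:
jog_arm --motion '[[[117,38,2],[0.5,0,73.7],-1],[[117,38,2],[0.5,0,73.7],-1],[[117,38,2],[0.5,0,73.7],-1],[[117,38,2],[0.5,0,73.7],-1],[[117,38,2],[0.5,0,73.7],-1],[[117,38,2],[0.5,0,73.7],-1],[[117,38,2],[0.5,0,73.7],-1],[[117,38,2],[0.5,0,73.7],-1],[[117,38,2],[0.5,0,73.7],-1],[[117,38,2],[0.5,0,73.7],-1]]'

```text
t: 14.62
eef_pos: [522.5, 381.8, 229.7]
ee_rot: [0.933, 0.36, 0.001, -0.001]
force: [-0.7, 0.2, -0.1]
width: 0.999
```

```bash
python3 - <<'E'
from look import *
s,m,im=look("w8"); print(s["eef_pos"],s["qpos"].round(2))
w=wood(im); p=blob(w,(200,20,440,310)); print(p.min(0),p.max(0),cv2.contourArea(p),box(m,p,24))
# body only: open the mask to drop the tenons
k=np.zeros_like(w); cv2.drawContours(k,[p.reshape(-1,1,2)],-1,255,-1); k=cv2.morphologyEx(k,cv2.MORPH_OPEN,np.ones((35,35),np.uint8)); q=blob(k,(0,0,640,480)); print(q.min(0),q.max(0),box(m,q,24))
go(s,(522,382,230),39.6)
E
```

```text
[522.52119491 381.8022405  229.71490389] [0.58 0.21 1.14 0.   1.79 1.41]
[300 131] [350 258] 4655.5 (array([528.5, 384.9]), [106.7, 39.7], 39.42)
[301 155] [348 238] (array([527.9, 384.1]), [68.3, 39.2], 41.36)
shift [-0.3, -0.5, -0.3] turn [-0.1, -0.1, 2.6] down/world z in tool [-0.003  0.001  1.   ]
```

View pics/w8.png

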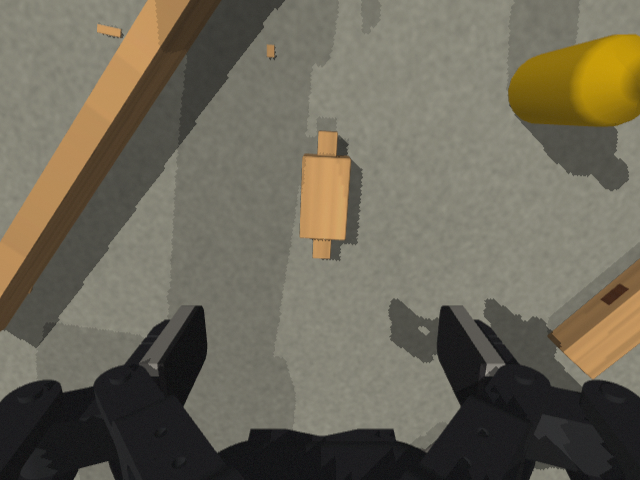

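The crosspiece has its body's top corners near (304,155), (351,158), (346,239) and (301,238), with tenon middles at about (328,142) and (321,249).

```bash
python3 - <<'E'
from look import *
s,m,im=pickle.load(open("w8.pkl","rb"))
V=cv2.GaussianBlur(im,(3,3),0)[:,:,0].astype(float)
L=[];Rr=[]
for r in range(170,232,4):
    L.append([sub(V[r,288:315],288,1),r]); Rr.append([sub(V[r,335:362],335,-1),r])
for n,e in(("L",L),("R",Rr)):
    w=cast(m,e,24); d=np.polyfit(w[:,0],w[:,1],1); print(n,np.degrees(np.arctan(d[0])),w.mean(0),np.ptp(e,0))
w=cast(m,[[303.5,155],[351,157],[346,239.5],[301,238]],24); print(w.round(1).tolist(),w.mean(0),[np.linalg.norm(w[i]-w[i-1]).round(1) for i in range(4)])
t=cast(m,[[328,142],[321,250]],18); print(t, np.degrees(np.arctan2(*(t[0]-t[1])[::-1])))
E
```

```text
L 39.14505505624084 [513.85460635 398.19216997] [ 2.13095238 60.        ]
R 39.34195833745618 [540.01971926 369.3779763 ] [ 4.05902778 60.        ]
[[543.4, 421.1], [568.0, 391.6], [514.3, 346.6], [489.3, 376.1]] [528.72245756 383.84028596] [np.float64(70.3), np.float64(38.4), np.float64(70.1), np.float64(38.7)]
[[563.98044637 413.0107089 ]
 [491.17439006 354.68484052]] 38.698666715733644
```

```bash
python3 - <<'E'
from look import *
s=env.get_state(); go(s,(528.7,384.2,29),39.3)
E
```

```text
shift [5.7, 2.6, 200.7] turn [-0.1, -0.1, 2.4] down/world z in tool [-0.003  0.002  1.   ]
```

Call:
jog_arm --motion '[[[5.7,2.6,40],[0,0,2.5],-1],[[5.7,2.6,80],[0,0,2.5],-1],[[5.7,2.6,120],[0,0,2.5],-1],[[5.7,2.6,160],[0,0,2.5],-1],[[5.7,2.6,190],[0,0,2.5],-1],[[5.7,2.6,200],[0,0,2.5],-1],[[5.7,2.6,200],[0,0,2.5],-1],[[5.7,2.6,200],[0,0,2.5],-1],[[5.7,2.6,200],[0,0,2.5],-1],[[5.7,2.6,200],[0,0,2.5],-1]]'

```text
t: 15.5
eef_pos: [530.3, 385.3, 33.5]
ee_rot: [0.942, 0.336, 0.004, -0.002]
force: [-0.1, 0.4, 0.2]
width: 0.996
```

```bash
python3 - <<'E'
from look import *
s=env.get_state(); print(s["eef_pos"],s["force"]);go(s,(528.7,384.2,29),39.3)
E
```

```text
[530.31552229 385.27695603  33.4708471 ] [-0.09793413  0.36860112  0.21808194]
shift [-2.0, -0.2, 4.5] turn [-0.1, -0.5, -0.0] down/world z in tool [-0.008  0.001  1.   ]
```

Call:
jog_arm --motion '[[[-2,0,3.5],[0,-0.5,0],-1],[[-2,0,3.5],[0,-0.5,0],-1],[[-2,0,3.5],[0,-0.5,0],1],[[-2,0,3.5],[0,-0.5,0],1],[[-2,0,3.5],[0,-0.5,0],1],[[-2,0,3.5],[0,-0.5,0],1],[[-2,0,3.5],[0,-0.5,0],1],[[-2,0,3.5],[0,-0.5,0],1],[[-2,0,3.5],[0,-0.5,0],1],[[-2,0,3.5],[0,-0.5,0],1]]'

```text
t: 16.33
eef_pos: [529.0, 384.1, 30.3]
ee_rot: [0.942, 0.336, -0.0, -0.0]
force: [-0.1, -0.6, 3.0]
width: 0.451
```

```bash
python3 - <<'E'
from look import *
s=env.get_state(); print(s["eef_pos"],s["force"]);go(s,(600,-18,130),90.4)
E
```

```text
[528.96017559 384.11906913  30.27652522] [-0.14901914 -0.59607468  2.97571204]
shift [-199.5, 356.2, -100.1] turn [-0.1, -0.0, -51.1] down/world z in tool [0.    0.001 1.   ]
```

Call:
jog_arm --motion '[[[0,0,-30],[0,0,0],1],[[0,0,-70],[0,0,0],1],[[0,0,-100],[0,0,0],1],[[-200,356,-100],[0,0,-51],1],[[-200,356,-100],[0,0,-51],1],[[-200,356,-100],[0,0,-51],1],[[-200,356,-100],[0,0,-51],1],[[-200,356,-100],[0,0,-51],1],[[-200,356,-100],[0,0,-51],1],[[-200,356,-100],[0,0,-51],1]]'

```text
t: 17.17
eef_pos: [577.1, 107.6, 129.5]
ee_rot: [0.722, 0.692, -0.0, -0.001]
force: [0.4, 0.4, -0.9]
width: 0.451
```

```bash
python3 - <<'E'
from look import *
s=env.get_state(); print(s["eef_pos"],s["width"]);go(s,(641,-18,110),90.4)
E
```

```text
[577.09074106 107.55092215 129.45763413] 0.451050928177717
shift [-122.7, 69.3, 19.3] turn [-0.1, -0.0, -2.9] down/world z in tool [-0.001  0.002  1.   ]
```

Call:
jog_arm --motion '[[[-123,69,19],[0,0,-2.9],1],[[-123,69,19],[0,0,-2.9],1],[[-123,69,19],[0,0,-2.9],1],[[-123,69,19],[0,0,-2.9],1],[[-123,69,19],[0,0,-2.9],1],[[-123,69,19],[0,0,-2.9],1],[[-123,69,19],[0,0,-2.9],1],[[-123,69,19],[0,0,-2.9],1],[[-123,69,19],[0,0,-2.9],1],[[-123,69,19],[0,0,-2.9],1]]'

```text
t: 18.0
eef_pos: [640.6, -17.0, 110.8]
ee_rot: [0.704, 0.71, -0.0, -0.001]
force: [-0.4, 1.0, -0.5]
width: 0.45
```

```bash
python3 - <<'E'
from look import *
s,m,im=look("w9"); print(s["eef_pos"],s["width"]);go(s,(641,-18,33),90.4)
E
```

```text
[640.56601352 -17.02368647 110.75030171] 0.45033170731475103
shift [-1.0, 0.5, 77.7] turn [-0.1, -0.0, 0.1] down/world z in tool [-0.001  0.001  1.   ]
```

View pics/w9.png

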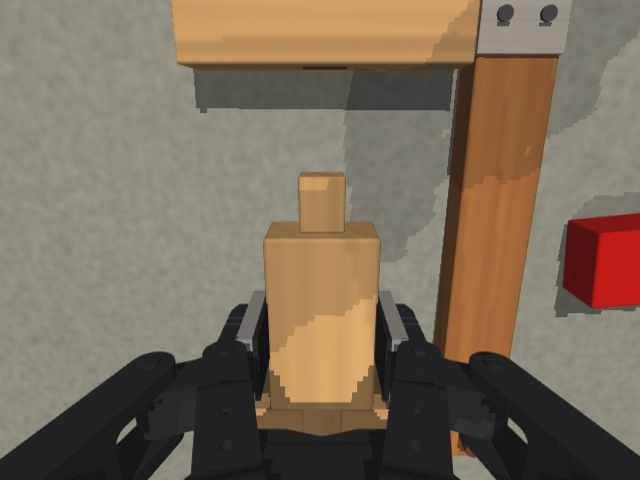

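The crosspiece is held straight with its body end's top edge at row 238 (columns 266–378) and its tenon end at row 177. The wide leg's end sits right at the strap (column 478).

```bash
python3 - <<'E'
from look import *
s,m,im=pickle.load(open("w9.pkl","rb")); h=s["eef_pos"][2]-6.3
w=cast(m,[[266,238],[378.5,238]],h); t=cast(m,[[299.5,177.5],[344.5,177.5]],h-6); print(w,t)
print("c from body",w.mean(0)-[0,35]-s["eef_pos"][:2],"from tenon",t.mean(0)-[0,55]-s["eef_pos"][:2])
print("wide edge inner top",cast(m,[[180,63],[468,65.5]],30),"wide end",cast(m,[[478,30]],30),"strap",cast(m,[[481,30]],26))
E
```

```text
[[620.79751082  17.62014141]
 [658.34644712  17.99525479]] [[631.78285295  37.01902154]
 [646.80728625  37.16991993]]
c from body [-0.99403454 -0.16861543] from tenon [-1.27094392 -0.88184279]
wide edge inner top [[572.6965689   79.16568779]
 [707.2018788   79.44935595]] wide end [[709.98698361  94.46416108]] strap [[712.79811873  95.20422785]]
```

Call:
jog_arm --motion '[[[-0.8,1.1,20],[0,0,0],1],[[-0.8,1.1,40],[0,0,0],1],[[-0.8,1.1,60],[0,0,0],1],[[-0.8,1.1,72],[0,0,0],1],[[-0.8,1.1,77],[0,0,0],1],[[-0.8,1.1,79],[0,0,0],1],[[-0.8,1.1,80],[0,0,0],1],[[-0.8,1.1,80],[0,0,0],1],[[-0.8,1.1,80],[0,0,0],1],[[-0.8,1.1,80],[0,0,0],1]]'

```text
t: 18.88
eef_pos: [642.3, -18.0, 32.1]
ee_rot: [0.704, 0.71, 0.001, 0.0]
force: [0.2, -1.0, -0.3]
width: 0.448
```

Call:
jog_arm --motion '[[[0,-0.5,1],[0,0,0],1],[[0,-0.5,2],[0,0,0],1],[[0,-0.5,2],[0,0,0],1],[[0,-0.5,2],[0,0,0],1],[[0,-0.5,2],[0,0,0],1],[[0,-0.5,2],[0,0,0],-1],[[0,-0.5,2],[0,0,0],-1],[[0,-0.5,2],[0,0,0],-1],[[0,-0.5,-5],[0,0,0],-1],[[0,-0.5,-30],[0,0,0],-1]]'

```text
t: 19.72
eef_pos: [639.1, -17.8, 57.6]
ee_rot: [0.704, 0.71, -0.002, -0.003]
force: [-0.5, 0.2, -0.8]
width: 0.999
```

```bash
python3 - <<'E'
from look import *
s=env.get_state(); print(s["eef_pos"],s["width"],s["qpos"].round(2)); go(s,(640,-18,240),90.4);go(s,(417,-213,230),90)
E
```

```text
[639.0923309  -17.84125353  57.5526982 ] 0.9986713805718304 [-0.08  0.25  1.4   0.    1.5  -0.09]
shift [0.1, -0.5, -182.4] turn [-0.4, -0.1, 0.1] down/world z in tool [-0.001  0.008  1.   ]
shift [-192.9, -225.2, -171.0] turn [-0.4, -0.1, 0.5] down/world z in tool [-0.001  0.008  1.   ]
```

Call:
jog_arm --motion '[[[0,0,-40],[-0.4,0,0],-1],[[0,0,-80],[-0.4,0,0],-1],[[0,0,-120],[-0.4,0,0],-1],[[0,0,-160],[-0.4,0,0],-1],[[0,-30,-182],[-0.4,0,0],-1],[[0,-50,-182],[-0.4,0,0],-1],[[0,-50,-182],[-0.4,0,0],-1],[[0,-50,-182],[-0.4,0,0],-1],[[0,-50,-182],[-0.4,0,0],-1],[[0,-50,-182],[-0.4,0,0],-1]]'

```text
t: 20.55
eef_pos: [590.7, -18.5, 238.8]
ee_rot: [0.704, 0.71, -0.0, -0.001]
force: [-0.1, 0.1, -0.7]
width: 1.002
```

```bash
python3 - <<'E'
from look import *
s,m,im=look("w10"); print(s["eef_pos"]); go(s,(417,-216,200),90)
E
```

```text
[590.70111081 -18.48369818 238.77568873]
shift [-196.0, -175.4, 38.9] turn [-0.1, -0.1, 0.5] down/world z in tool [-0.001  0.002  1.   ]
```

View pics/w10.png

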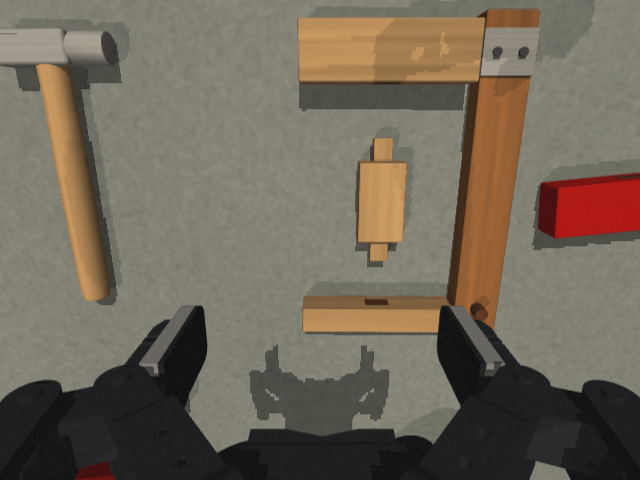

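The whole frame is visible: the wide leg at the strap, the slim leg at the dowels and the crosspiece flat between them, with body corners at (359,162), (407,162), (403,243) and (357,242).

```bash
python3 - <<'E'
from look import *
s,m,im=pickle.load(open("w10.pkl","rb"))
V=cv2.GaussianBlur(im,(3,3),0)[:,:,0].astype(float)
rs=np.r_[175:235:4]
A=cast(m,[[sub(V[r,348:366],348,1),r] for r in rs],24); B=cast(m,[[sub(V[r,396:414],396,-1),r] for r in rs],24)
for n,w in(("A",A),("B",B)): print(n,w.mean(0),"deg",np.degrees(np.polyfit(w[:,1],w[:,0],1)[0]))
cs=[362,368,395,400]
C=cast(m,[[c,sub(V[152:172,c],152,1)] for c in cs],24); D=cast(m,[[c,sub(V[234:252,c],234,-1)] for c in cs],24)
print("ends y",C.round(1).tolist(),D.round(1).tolist())
cc=[310,340,440]
W=cast(m,[[c,sub(V[70:95,c],70,-1)] for c in cc],30); S=cast(m,[[c,sub(V[300:318,c],300,1)] for c in cc],30); S2=cast(m,[[c,sub(V[322:342,c],322,-1)] for c in cc],30); W2=cast(m,[[c,sub(V[8:26,c],8,1)] for c in cc],30)
for n,w in(("wide in",W),("wide out",W2),("slim in",S),("slim out",S2)): print(n,w.round(1).tolist())
print("near ends",cast(m,[[sub(V[50,285:310],285,1),50],[sub(V[320,290:312],290,1),320]],30))
E
```

```text
A [621.56947267 -17.97401193] deg -0.5260103871178777
B [660.44030725 -17.58358533] deg -0.5302127987342486
ends y [[623.0, 16.6], [628.0, 16.6], [650.6, 16.9], [654.7, 16.9]] [[625.8, -52.6], [631.1, -52.6], [655.0, -52.4], [659.4, -52.0]]
wide in [[579.7, 79.8], [602.9, 80.0], [680.2, 80.7]]
wide out [[579.6, 123.8], [601.9, 124.1], [675.9, 124.9]]
slim in [[580.0, -115.9], [607.5, -115.7], [698.7, -109.2]]
slim out [[580.0, -139.2], [608.0, -139.1], [700.9, -131.5]]
near ends [[ 570.59041397  101.37801482]
 [ 573.19352558 -127.66036634]]
```

Call:
jog_arm --motion '[[[-196,-175,20],[0,0,0.5],-1],[[-196,-175,20],[0,0,0.5],-1],[[-196,-175,20],[0,0,0.5],-1],[[-196,-175,20],[0,0,0.5],-1],[[-196,-175,20],[0,0,0.5],-1],[[-196,-175,20],[0,0,0.5],-1],[[-196,-175,20],[0,0,0.5],-1],[[-196,-175,20],[0,0,0.5],-1],[[-196,-175,20],[0,0,0.5],-1],[[-196,-175,20],[0,0,0.5],-1]]'

```text
t: 21.43
eef_pos: [418.1, -215.6, 218.6]
ee_rot: [0.707, 0.707, -0.0, -0.002]
force: [0.1, 0.6, 0.8]
width: 1.0
```

```bash
python3 - <<'E'
from look import *
s,m,im=look("w11"); print(s["eef_pos"])
E
```

```text
[ 418.10430289 -215.58269938  218.59389914]
```

View pics/w11.png

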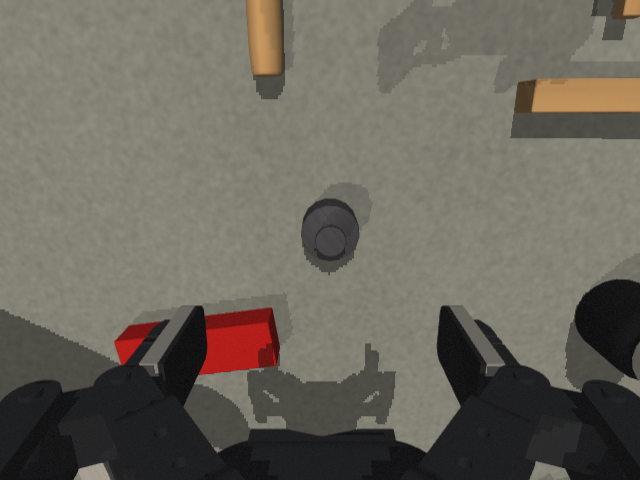

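The weight stands at about (330,235), with its knob's top centre at (330,240). The red look-alike is well below it in the picture, about 60 mm or more off.

```bash
python3 - <<'E'
from look import *
s,m,im=pickle.load(open("w11.pkl","rb"))
k=cast(m,[[330.5,240]],51)[0]
hsv=cv2.cvtColor(im,cv2.COLOR_RGB2HSV); mk=((hsv[:,:,1]<50)&(hsv[:,:,2]<100)&(im[:,:,2].astype(int)>=im[:,:,0].astype(int)-1)).astype(np.uint8)*255
p=blob(mk,(280,180,380,280)); print(p.min(0),p.max(0)); 
x0,x1=p[:,0].min(),p[:,0].max()+1
print("knob",k,"disc x by sides",cast(m,[[x0,232],[x1,232]],30),"near rim",cast(m,[[330,p[:,1].min()]],0),"far rim",cast(m,[[330,p[:,1].max()+1]],30))
go(env.get_state(),(*k,36),90)
E
```

```text
[302 199] [358 260]
knob [ 423.81646274 -233.24126119] disc x by sides [[ 401.13255836 -233.22280088]
 [ 447.33655631 -233.13176211]] near rim [[ 424.23488491 -212.28118989]] far rim [[ 424.02670105 -258.27598436]]
shift [-18.3, 6.0, 182.6] turn [-0.2, -0.1, 0.1] down/world z in tool [-0.002  0.003  1.   ]
```

Call:
jog_arm --motion '[[[-19.5,6,20],[0,0,0],-1],[[-19.5,6,60],[0,0,0],-1],[[-19.5,6,100],[0,0,0],-1],[[-19.5,6,135],[0,0,0],-1],[[-19.5,6,165],[0,0,0],-1],[[-19.5,6,180],[0,0,0],-1],[[-19.5,6,183],[0,0,0],-1],[[-19.5,6,183],[0,0,0],-1],[[-19.5,6,183],[0,0,0],-1],[[-19.5,6,183],[0,0,0],-1]]'

```text
t: 22.32
eef_pos: [425.3, -234.8, 37.7]
ee_rot: [0.706, 0.708, 0.0, -0.0]
force: [0.4, -0.1, -0.2]
width: 1.0
```

```bash
python3 - <<'E'
from look import *
s,m,im=look("w12"); print(s["eef_pos"],s["force"]);go(s,(424,-234.7,36),90)
E
```

```text
[ 425.25540682 -234.75380237   37.74923932] [ 0.40185962 -0.11212371 -0.20758642]
shift [0.1, -1.3, 1.7] turn [0.0, -0.0, 0.1] down/world z in tool [-0. -0.  1.]
```

View pics/w12.png

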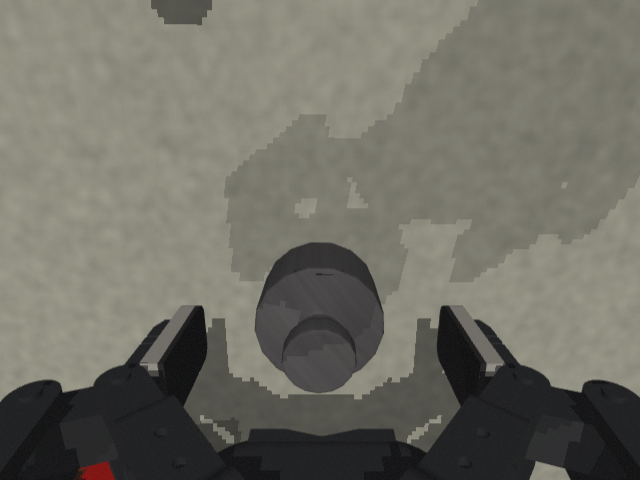

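The weight is centred between the jaws, with its knob's top circle at about (319,356), radius 37.

Call:
jog_arm --motion '[[[0,-1,2],[0,0,0],-1],[[0,-1,2],[0,0,0],1],[[0,-1,2],[0,0,0],1],[[0,-1,2],[0,0,0],1],[[0,-1,2],[0,0,0],1],[[0,-1,2],[0,0,0],1],[[0,-1,2],[0,0,0],1],[[0,-1,2],[0,0,0],1],[[0,-1,2],[0,0,0],1],[[0,-1,2],[0,0,0],1]]'

```text
t: 23.2
eef_pos: [424.6, -235.2, 36.7]
ee_rot: [0.706, 0.708, 0.0, 0.001]
force: [-1.2, -0.2, 6.2]
width: 0.533
```

```bash
python3 - <<'E'
from look import *
s0,m,im=pickle.load(open("w12.pkl","rb")); s=env.get_state(); print(s["eef_pos"],s["force"],s["width"])
w=cast(m,[[319,355.5],[282,355],[356,355],[319,392]],51); print(w,w[0]-s0["eef_pos"][:2]); 
e=cast(m,[[256,325],[383.5,325]],30); print("disc",e)
go(s,(s["eef_pos"][0],s["eef_pos"][1],140),90.4); go(s,(641,-17.8,140),90.4)
E
```

```text
[ 424.59442275 -235.16332349   36.6630458 ] [-1.21393787 -0.21018399  6.23052018] 0.5329128467738522
[[ 423.54743951 -231.98978716]
 [ 412.06271965 -231.83630206]
 [ 435.03534985 -231.78468934]
 [ 423.56567188 -245.50648987]] [-1.70796731  2.76401522]
disc [[ 400.64674206 -233.48368273]
 [ 446.81170067 -233.37322513]]
shift [-0.1, 0.2, -103.3] turn [0.1, 0.0, -0.3] down/world z in tool [ 0.001 -0.002  1.   ]
shift [216.9, 217.0, -103.1] turn [0.1, 0.0, -0.3] down/world z in tool [ 0.001 -0.002  1.   ]
```

Call:
jog_arm --motion '[[[0,0,-20],[0,0,0],1],[[0,0,-60],[0,0,0],1],[[0,0,-103],[0,0,0],1],[[217,217,-103],[0,0,-0.3],1],[[217,217,-103],[0,0,-0.3],1],[[217,217,-103],[0,0,-0.3],1],[[217,217,-103],[0,0,-0.3],1],[[217,217,-103],[0,0,-0.3],1],[[217,217,-103],[0,0,-0.3],1],[[217,217,-103],[0,0,-0.3],1]]'

```text
t: 24.03
eef_pos: [630.6, -26.6, 137.7]
ee_rot: [0.704, 0.71, -0.001, -0.0]
force: [1.4, -1.2, -3.4]
width: 0.533
```

```bash
python3 - <<'E'
from look import *
s=env.get_state(); print(s["eef_pos"],s["force"],s["width"]); go(s,(641.7,-19.8,110),90.4)
E
```

```text
[630.64082738 -26.63568856 137.71682264] [ 1.35004131 -1.23979671 -3.36648069] 0.5331077516339888
shift [6.8, 11.2, 27.7] turn [-0.1, 0.0, 0.0] down/world z in tool [0.    0.002 1.   ]
```

Call:
jog_arm --motion '[[[6.8,11,10],[0,0,0],1],[[6.8,11,20],[0,0,0],1],[[6.8,11,30],[0,0,0],1],[[6.8,11,40],[0,0,0],1],[[6.8,11,50],[0,0,0],1],[[6.8,11,60],[0,0,0],1],[[6.8,11,64],[0,0,0],1],[[6.8,11,66],[0,0,0],1],[[6.8,11,66],[0,0,0],1],[[6.8,11,66],[0,0,0],1]]'

```text
t: 24.87
eef_pos: [641.7, -20.1, 72.5]
ee_rot: [0.705, 0.71, -0.0, 0.0]
force: [-0.9, 0.8, -3.6]
width: 0.533
```

```bash
python3 - <<'E'
from look import *
s,m,im=look("w13"); print(s["eef_pos"],s["force"],s["width"]); go(s,(641.7,-19.8,61),90.4)
E
```

```text
[641.71865047 -20.09714558  72.47117472] [-0.89005835  0.8032593  -3.58232499] 0.533188817099063
shift [0.3, -0.0, 11.5] turn [-0.0, 0.0, -0.0] down/world z in tool [0.001 0.    1.   ]
```

View pics/w13.png

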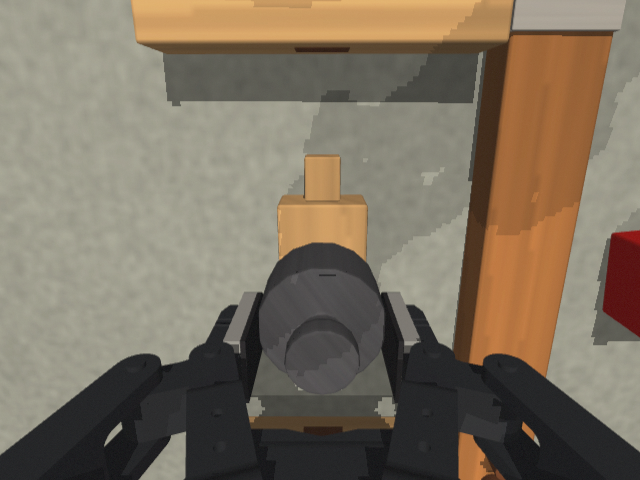

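The weight hangs upright over the crosspiece, centred across it at column 322.

Call:
jog_arm --motion '[[[0.3,0,4],[0,0,0],1],[[0.3,0,7],[0,0,0],1],[[0.3,0,9],[0,0,0],1],[[0.3,0,10],[0,0,0],1],[[0.3,0,11],[0,0,0],1],[[0.3,0,11.5],[0,0,0],1],[[0.3,0,12],[0,0,0],1],[[0.3,0,12],[0,0,0],1],[[0.3,0,12],[0,0,0],1],[[0.3,0,12],[0,0,0],1]]'

```text
t: 25.75
eef_pos: [642.0, -19.7, 60.8]
ee_rot: [0.705, 0.71, -0.0, 0.0]
force: [-0.3, -0.3, -4.0]
width: 0.535
```

Nearly down (the force still shows the weight hanging), so I'll lower it about 1.5 mm more.

Call:
jog_arm --motion '[[[0,0,0.5],[0,0,0],1],[[0,0,1],[0,0,0],1],[[0,0,1.5],[0,0,0],1],[[0,0,1.5],[0,0,0],1],[[0,0,1.5],[0,0,0],1],[[0,0,1.5],[0,0,0],1],[[0,0,1.5],[0,0,0],1],[[0,0,1.5],[0,0,0],1],[[0,0,1.5],[0,0,0],1],[[0,0,1.5],[0,0,0],1]]'

```text
t: 26.58
eef_pos: [642.0, -19.7, 60.7]
ee_rot: [0.705, 0.71, 0.0, 0.001]
force: [-5.9, 0.0, 5.1]
width: 0.532
```

Call:
jog_arm --motion '[[[0,0,0],[0,0,0],-1],[[0,0,0],[0,0,0],-1],[[0,0,0],[0,0,0],-1],[[0,0,0],[0,0,0],-1],[[0,0,0],[0,0,0],-1],[[0,0,-15],[0,0,0],-1],[[0,0,-50],[0,0,0],-1],[[0,0,-90],[0,0,0],-1],[[0,0,-130],[0,0,0],-1],[[0,0,-170],[0,0,0],-1]]'

```text
t: 27.42
eef_pos: [641.5, -19.6, 232.3]
ee_rot: [0.705, 0.71, -0.0, 0.0]
force: [0.2, -0.3, -0.3]
width: 0.999
```

Call:
jog_arm --motion '[[[0,-50,-20],[0,0,0],-1],[[0,-50,-20],[0,0,0],-1],[[0,-50,-20],[0,0,0],-1],[[0,-50,-20],[0,0,0],-1],[[0,-50,-20],[0,0,0],-1],[[0,-50,-20],[0,0,0],-1],[[0,-50,-20],[0,0,0],-1],[[0,-50,-20],[0,0,0],-1],[[0,-50,-20],[0,0,0],-1],[[0,-50,-20],[0,0,0],-1]]'

```text
t: 28.25
eef_pos: [591.6, -19.9, 251.8]
ee_rot: [0.705, 0.71, -0.0, 0.0]
force: [-0.1, -0.4, 0.2]
width: 0.996
```

```bash
python3 - <<'E'
from look import *
s,m,im=look("w14"); print(s["eef_pos"])
V=cv2.GaussianBlur(im,(3,3),0)[:,:,0].astype(float)
E
```

```text
[591.6434566  -19.91532237 251.82860963]
```

View pics/w14.png

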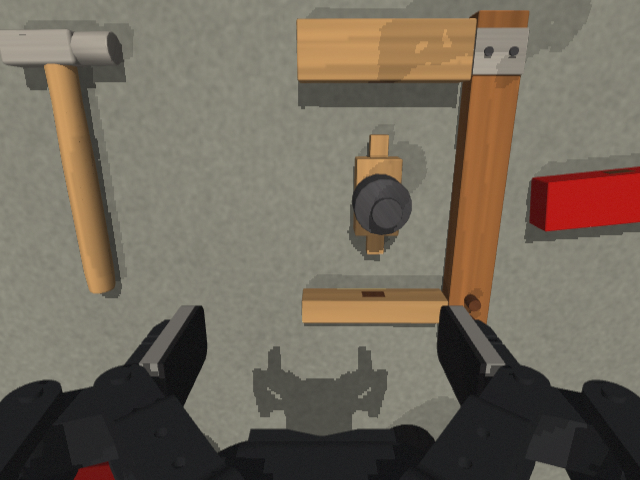

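The weight stands on the crosspiece's middle, with its knob at about (387,213), and nothing else looks moved. I'll check this with numbers.

```bash
python3 - <<'E'
from look import *
s,m,im=pickle.load(open("w14.pkl","rb"))
V=cv2.GaussianBlur(im,(3,3),0)[:,:,0].astype(float)
print("knob",cast(m,[[387,213]],75),"disc sides",cast(m,[[353,205],[411.5,205]],54).mean(0),"disc front/back",cast(m,[[382,235]],54))
print("cross top end",cast(m,[[357,159],[402,159]],24),"tenon tips",cast(m,[[380,135]],18),cast(m,[[375.5,255]],12))
cc=[310,340,430]
for n,a,sg,z in(("wide in",68,-1,30),("slim in",287,1,30)): print(n,cast(m,[[c,sub(V[a:a+25,c],a,sg)] for c in cc],z).round(1).tolist())
print("near ends",cast(m,[[sub(V[50,285:310],285,1),50],[sub(V[312,290:312],290,1),312]],30))
E
```

```text
knob [[641.29607499 -18.87874912]] disc sides [640.65693109 -17.41829306] disc front/back [[641.81274543 -43.10774906]]
cross top end [[621.42702672  16.24318947]
 [660.35257465  16.54937774]] tenon tips [[641.14860717  36.23243592]] [[643.4665456  -76.30603839]]
wide in [[581.0, 79.8], [605.1, 80.0], [677.3, 80.7]]
slim in [[580.9, -115.9], [609.3, -115.9], [694.7, -115.4]]
near ends [[ 570.64675649  101.28363486]
 [ 572.95730414 -128.29963145]]
```

```bash
python3 - <<'E'
from plant import env
print(env.job_done(), env.get_state()["t"])
E
```

```text
the job is handed in; nothing more can be done
the job is handed in; nothing more can be done
```

The frame is dry-laid and handed in after about 28 s of robot time. I placed the wide leg, slim leg, crosspiece and weight in the order you gave. The gripper then let go and moved clear.

Last wrist-camera checks, taken just before handing in unless noted:

- **Legs:** The wide leg lies at y ≈ 102.5, against the strap at 102.8. The slim leg lies at y ≈ −127.8, against the dowels at −127.2. In the earlier check right after placing, their ends stood about 2 mm short of the strap face and of the rail.
- **Squareness:** The slim leg is within about 0.1° of square to the rail; the wide leg also reads square, but I measured it less finely. The crosspiece is within about 0.1° of parallel to it.
- **Crosspiece:** Measured before the weight went on, its centre was at (641.0, −17.8), against an ideal of about (641.9, −17.8). The tenons are roughly 40 mm clear of both legs. Afterwards its visible end had moved by no more than about 0.4 mm.
- **Weight:** It stands at about (641, −19), within about 1 mm of the crosspiece's middle.
- **Bystanders:** The arm met no unexpected force and did not touch the bottle, jar or hammer. The hammer looked unmoved in the last picture; I did not re-measure the bottle or the jar.

Two readings disagreed slightly. The overhead camera put the rail about 2 mm farther out than the wrist camera, so I used the wrist camera. The legs' near ends differ by about 2 mm in x, mostly because the rail's front edge is about 1.7 mm farther out at the slim leg's end.

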